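# Fit the feed tube to the steriliser's water manifold

## Robot

A 6-joint arm with a two-finger parallel gripper is mounted at the origin on the work surface. World frame = base frame: x ahead of the robot, y to its left, z up, the work surface at z = 0. Lengths are in m, angles in rad, forces in N, time in s.
With the tool pointing down it reaches from about 0.25 to 0.725 m from the base axis. Payload 4 kg.
Tool frame: the origin (TCP) lies at the very end of the fingers, on their centre line; the grasp point (between the pads) lies 19 mm behind it; x points along the fingers, z is the direction in which the jaws open and shut, and the axes are right-handed (so a half turn about x gives the same grasp; the last joint's range is limited). The gripper opens to 85 mm and grips with 20 to 120 N. Pads are 22 mm wide; open, the fingers measure 114 mm over their backs; the gripper's body (76 mm by 85 mm) begins 54 mm behind the grasp point. The pads swing forward as they close: fully open they stand 13 mm farther back than shut.
Start: joints at [-1.295, 0.241, 0.005, 1.335, 0, 1.571], TCP at [0.136, -0.481, 0.231] pointing down, gripper open.
Joint ranges: [-2.72, 2.72], [-1.05, 1.87], [-1.09, 1.28], [-1.99, 2.15], [-1.42, 1.44], [-3.14, 3.14]. Speed limits (rad/s): [2.79, 2.79, 3.14, 3.14, 3.14, 3.14].

## Interface

Orientations are given as a unit quaternion [x, y, z, w].
In Python, from workcell import bot gives the robot as it stands.
- The arm moves only by the tool apply_moves, never from a script. Its argument "targets" is one flat list of numbers, 7 for each row, row after row: the shift along the tool's x, y, z in units of 25 cm (1.0 is 25 cm), then the turn, a rotation vector about the tool's x, y, z in units of 0.5 rad (1.0 is 0.5 rad), then the opening, from 0 (shut) to 1 (fully open). In form: [tx, ty, tz, wx, wy, wz, claw, tx, ty, tz, wx, wy, wz, claw, ...]. A call has 1 to 12 rows; each row is the pose to reach, as a shift and turn from the pose commanded when the call began, along the tool's axes at that moment; what a row does not reach only later rows make up. A row lasts 1/12 s, in which the tool goes at most 41.7 mm and 7.16 degrees, less where a joint would pass 70% of its speed; a pose out of reach is approached as far as the arm can. A call with a number of a shift or a turn outside -1 to 1 is refused whole. A call with a gripper value outside its range is refused whole. The fingers move at their own pace and stop on an object; the grip force is fixed at half the most. Time passes only in rows, so rows that repeat a pose let the fingers close. It gives the time, the measured TCP pose, the force and the opening at its end, in the units of the state.
- bot.get_obs(): the state, without advancing time (a new reading comes with each control period).
- bot.camera(name): name is "scene" or "top"; returns (picture, depth): 480x640x3 uint8, red, green, blue; 480x640 float32, m along the optical axis (not along the pixel's ray), 0 where there is no reading.
- bot.camera_params(name): a dict with "fx", "fy", "cx", "cy" (pixels), "dist" ([k1, k2, p1, p2, k3] as OpenCV has them; the pictures are not rectified), "T" (4x4, takes a point from camera to world coordinates). Camera axes: x right, y up, looking along -z (the intrinsics and any distortion apply to the point x, -y, -z); pixel columns grow to the right and rows downward; lengths in m; the calibration is good to about 2 mm. A picture is of the moment at which its call begins. camera_params takes no time and is no camera call.
- bot.job_done(): hands the job in, once; it reports no verdict.
The state is a dict: "clock": time; "joint_pos": joint angles; "joint_vel": joint speeds; "tau": joint torques, N m; "eef_pos": TCP position; "tool_rot": TCP orientation; "ft_force": force on the tool from outside, world axes, zero at the start; "ft_torque": the same for the moment, N m; "grip_width": finger opening in m.
Only numpy, scipy, OpenCV 4.12 (cv2) and the standard library are available. Lean on these libraries where they do the work, as an engineer would, in place of code of your own. Each camera call takes 0.05 s, during which the arm holds its last target.

## Task

Take the longer of the two steel tubes out of the rack and push it straight down into the push-fit collet of the water manifold, past the drag of the seal, until it stops firmly at the bottom, without forcing it. Then let go of it and swing the manifold's feed lever all the way over to open the water. Leave the shorter tube in the rack and the other things on the counter where they are.

Things in the scene. Friction and masses are not known exactly. Their poses are not given: they have to be found in the camera images.
- long_tube: the longer, bare steel tube, 16 mm outside diameter, 120 mm long, about 80 g, standing upright in one of the rack's two wells (which one varies). Origin: centre of its lower end; z along the tube to its upper end. The lower end is tapered over its last 3 mm to 11.6 mm. It stands 95 mm out of the rack's top.
- short_tube: the shorter steel tube, also 16 mm in diameter but 85 mm long, standing in the rack's other well, 60 mm out of its top; to be left alone. Origin: centre of its lower end.
- rack: white block fixed to the counter, 150 (x) x 60 (y) x 35 mm high, with two round upright wells 17.5 mm wide and 25 mm deep at x = -37 and +37 mm on its centre line. Origin: centre of its underside.
- manifold: grey base plate screwed to the counter, 100 (x) x 250 (y) x 12 mm, turned about the vertical by up to 0.35 rad. Origin: centre of its underside. It carries a white block 46 x 46 mm, 60 mm high at its +y end (y = +75 mm) with the collet, and the feed lever at its -y end (y = -75 mm).
- mouth (a point): centre of the collet's mouth: a round, straight, vertical bore of 17 mm in the top face of the white block, 60 mm above the counter, with a flat grey ring around it. z up.
- seal_zone (a point): point on the bore's axis 10 mm below the mouth. A tube meets the seal 10-14 mm below the mouth; from there it drags with 9-13 N and stays where it is left. 18-36 mm down (set differently each time, unseen, not measured) the face of a rigid pin (stop_c0, 20 mm long) stops it: only there the force climbs steeply. Over 20 N on the pin (some 30 N with the drag), or 30 N on the rest, is forcing.
- feed (a joint): feed lever's angle in rad: 0 shut (leaning to the manifold's -x side, 0.5 rad off upright), 1.0 fully open (leaning as far to its +x side), its end stops; stays where it is left, and takes about 1 N at the tip to swing. Starts at 0 to 0.15. Its axis lies along the manifold's y, at x = 0, y = -75 mm, 57 mm above the counter.
- feed_tip (a point): centre of the black ball, 26 mm in diameter, at the end of the lever, 80 mm from its axis (127 mm above the counter when shut); the lever's rod is 10 mm thick.
- dish: small steel bowl, 90 mm wide and 35 mm high, a bystander. Origin: centre of its underside.
- tub: white jar with a lid, 84 mm wide and 120 mm high, a bystander. Origin: centre of its underside.
- soap: clear bottle with a cap, 60 mm wide and 140 mm high, a bystander. Origin: centre of its underside.

How it is judged:
By the outcome, as a careful person would: the job done as asked, in the order asked, and still so for the second after the job is handed in, with the robot touching nothing.
It also fails if it takes over 64 s, if anything falls off the work surface, if the arm or the gripper's body presses on something with over 40 N, if the wrist force passes 120 N, or if a joint passes its speed limit or range.

## Working session

There is one attempt and no reset: what is moved stays moved. The work goes in short steps, Python scripts to look and compute and a tool call to move; the robot and the scene stay as the last step left them, time stands still between calls to the robot, and variables do not carry over. Pictures are saved under pics/ and viewed, and the job is handed in when it is done.

Besides the shell and the picture viewer there is one more tool, called after "Emit:" by a JSON object that holds its "fn" and its "kwargs". apply_moves: Moves the arm, as the interface text tells. Its arguments: {"type":"object","properties":{"targets":{"type":"array"}},"required":["targets"]}

```bash
ls; mkdir -p pics
python3 - <<'E'
from workcell import bot
import cv2,numpy as np
o=bot.get_obs();print(o)
for n in("scene","top"):
    im,d=bot.camera(n);p=bot.camera_params(n);print(n,p)
    cv2.imwrite(f"pics/{n}0.png",im[:,:,::-1]);np.savez(f"{n}0.npz",im=im,d=d,**{k:np.array(v) for k,v in p.items()})
E
```

```text
pics
{'clock': 0.0, 'joint_pos': array([-1.29500051e+00,  2.41417373e-01,  3.75368713e-03,  1.33519110e+00,
        1.61618288e-05,  1.57077491e+00]), 'joint_vel': array([ 1.04213991e-03, -9.64242885e-05,  1.70658131e-03,  2.42261780e-04,
        1.43001019e-03, -6.95640629e-04]), 'tau': array([-1.26041145e-03, -3.72318077e+01,  2.52408475e+01,  1.70016725e-02,
        1.17563550e-05, -8.91361481e-06]), 'eef_pos': array([ 0.13599377, -0.48051181,  0.230422  ]), 'tool_rot': array([ 0.42696022,  0.5645655 , -0.42607311,  0.56341146]), 'ft_force': array([-0.02431014, -0.01498984,  0.69769543]), 'ft_torque': array([-0.04903159, -0.03453182,  0.02553931]), 'grip_width': 0.0854757012287654}
scene {'fx': 547.9966506038089, 'fy': 547.9966506038089, 'cx': 327.3007524331515, 'cy': 243.0150913926957, 'dist': array([-0.01045245,  0.        ,  0.        ,  0.        ,  0.        ]), 'T': array([[ 0.33243536, -0.70603195,  0.62530442,  1.30324855],
       [ 0.94305337,  0.2570754 , -0.21109853, -0.24448702],
       [-0.01170808,  0.65987205,  0.75128676,  0.92160634],
       [ 0.        ,  0.        ,  0.        ,  1.        ]])}
top {'fx': 471.2082889471827, 'fy': 471.2082889471827, 'cx': 316.86265897155664, 'cy': 241.63212881969102, 'dist': array([-0.07566233,  0.        ,  0.        ,  0.        ,  0.        ]), 'T': array([[ 0.02412573,  0.99456053, -0.10132771,  0.50685418],
       [-0.99965188,  0.02291728, -0.01307354, -0.02006276],
       [-0.01068027,  0.10160785,  0.9947672 ,  1.09436875],
       [ 0.        ,  0.        ,  0.        ,  1.        ]])}
```

View pics/scene0.png

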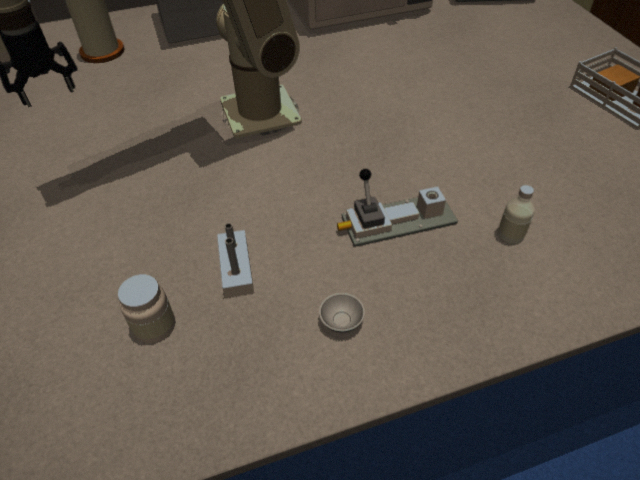

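View pics/top0.png

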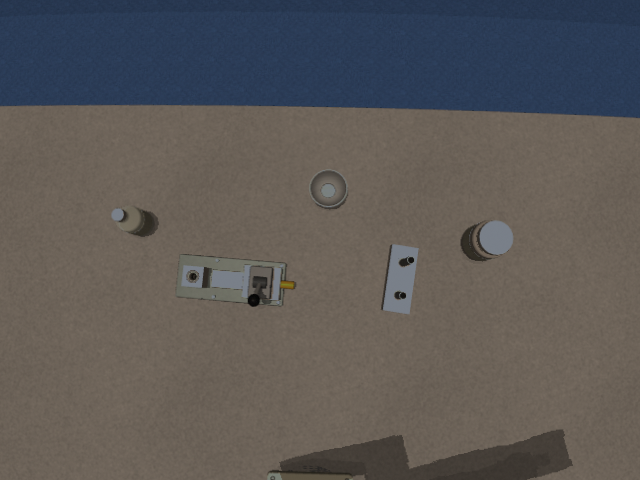

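The top view shows the rack at (401,279), the manifold at (231,281) with its collet at (193,276), and the lever ball at (254,300). The dish is at (329,189), the tub at (490,240) and the soap at (128,219). I'll zoom in on the parts that matter.

Run:
```python
import cv2,numpy as np
t=cv2.imread("pics/top0.png");s=cv2.imread("pics/scene0.png")
def z(im,x,y,w,h,k):
    return cv2.convertScaleAbs(cv2.resize(im[y:y+h,x:x+w],None,fx=k,fy=k,interpolation=cv2.INTER_CUBIC),alpha=1.7)
a=z(t,370,235,60,85,6);b=z(s,205,215,60,85,6)
cv2.imwrite("pics/z1.png",np.hstack([a,b]))
a=z(t,170,245,130,70,6)
cv2.imwrite("pics/z2.png",a)
cv2.imwrite("pics/z3.png",z(s,330,160,133,90,6))
```

```text
(no output)
```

View pics/z1.png

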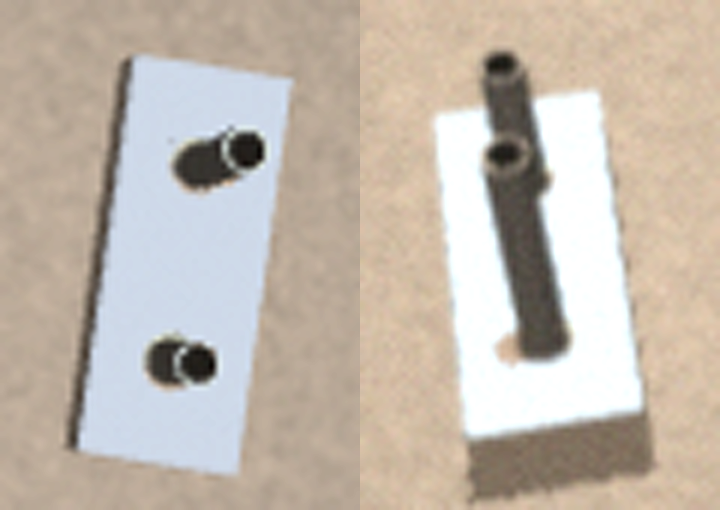

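View pics/z2.png

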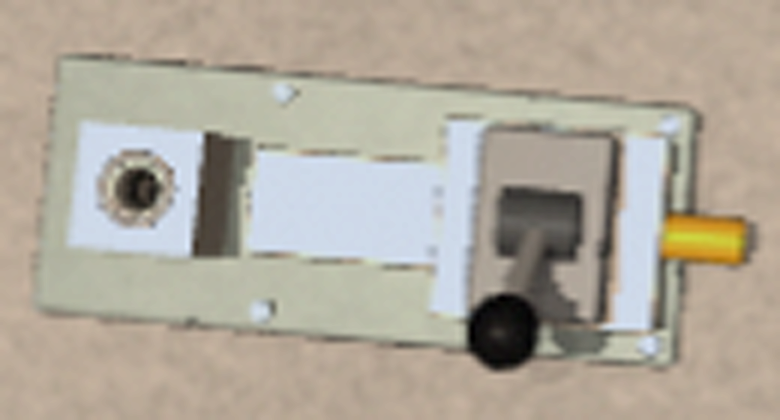

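View pics/z3.png

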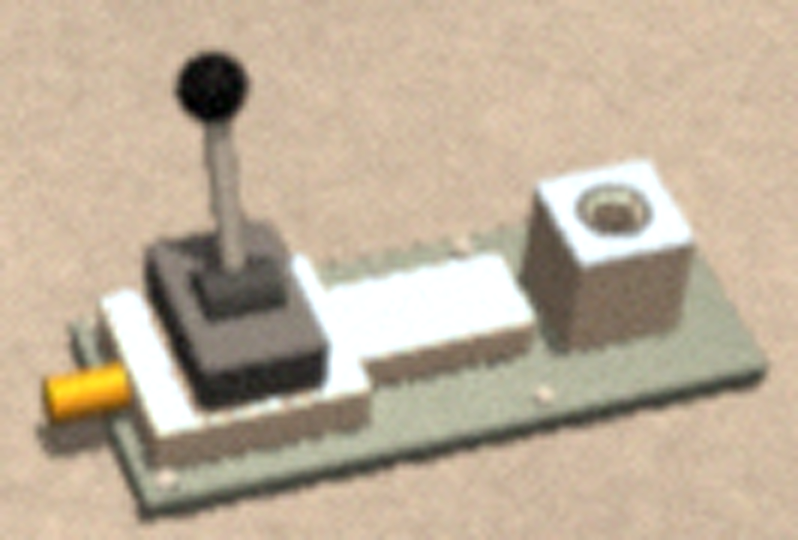

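```bash
cat > h.py <<'E'
import cv2,numpy as np
class C:
    def __init__(s,f):
        z=np.load(f);s.im=z['im'];s.d=z['d'];s.T=z['T'];s.D=z['dist']
        s.K=np.array([[z['fx'],0,z['cx']],[0,z['fy'],z['cy']],[0,0,1.]])
    def ray(s,uv):
        p=cv2.undistortPoints(np.array(uv,float).reshape(-1,1,2),s.K,s.D).reshape(-1,2)
        d=np.c_[p[:,0],-p[:,1],-np.ones(len(p))]@s.T[:3,:3].T
        return s.T[:3,3],d
    def plane(s,uv,z):
        o,d=s.ray(uv);return o+d*((z-o[2])/d[:,2])[:,None]
def tri(a,ua,b,ub):
    o1,d1=a.ray(ua);o2,d2=b.ray(ub);d1=d1[0]/np.linalg.norm(d1);d2=d2[0]/np.linalg.norm(d2)
    k=np.linalg.lstsq(np.c_[d1,-d2],o2-o1,rcond=None)[0]
    p,q=o1+k[0]*d1,o2+k[1]*d2
    return (p+q)/2,np.linalg.norm(p-q)
E
python3 - <<'E'
from h import *
np.set_printoptions(precision=4,suppress=True)
t=C("top0.npz");s=C("scene0.npz")
def blob(c,x,y,w,h,lo,hi,thr_inv=False):
    g=cv2.cvtColor(c.im,cv2.COLOR_RGB2GRAY)[y:y+h,x:x+w]
    m=((g>=lo)&(g<=hi)).astype(np.uint8)
    n,l,st,ce=cv2.connectedComponentsWithStats(m)
    return [(st[i,4],ce[i]+[x,y]) for i in range(1,n) if st[i,4]>15],m
print("ball top",blob(t,242,288,24,24,0,18)[0]);print("ball sc",blob(s,353,163,24,22,0,20)[0])
def corners(c,x,y,w,h,lo):
    b,m=blob(c,x,y,w,h,lo,255)
    cs,_=cv2.findContours(m,cv2.RETR_EXTERNAL,cv2.CHAIN_APPROX_NONE);k=max(cs,key=cv2.contourArea)
    r=cv2.minAreaRect(k);return np.array(r[0])+[x,y],cv2.boxPoints(r)+[x,y],r
for nm,a,z in(("rack",(376,238,50,80,),.035),("block",(177,260,29,32),.060)):
    ce,bx,r=corners(t,*a,100)
    P=t.plane(bx,z);print(nm,ce,r[1:],t.plane(ce,z),"sides",np.linalg.norm(P[1]-P[0]),np.linalg.norm(P[2]-P[1]))
    print(P)
T={"long":((410.1,259.6),(228.9,240.4),.130),"short":((402.4,294.9),(228.2,226.2),.095),"mouth":((192.6,275.8),(431.8,194.6),.06),"ball":((253.4,299.6),(365.1,174.1),.127)}
for k,(a,b,z) in T.items():
    print(k,"top",t.plane(a,z)[0],"scene",s.plane(b,z)[0],"tri",tri(t,a,s,b))
# base plate corners z=.012 
bp=np.array([(60,57),(695,106),(672,365),(37,307)])/6+[169.6,244.6]
P=t.plane(bp,.012);print(P,P.mean(0),np.linalg.norm(np.diff(P,axis=0),axis=1))
print("yaw",np.arctan2(*( (P[0]+P[3]-P[1]-P[2])[[1,0]]))-np.pi/2)
E
```

```text
ball top [(np.int32(98), array([253.5408, 299.6531]))]
ball sc [(np.int32(78), array([364.7051, 174.3205]))]
rack [400.5 277.5] ((79.0, 49.0), 90.0) [[ 0.5382 -0.1958  0.035 ]] sides 0.11123649256482603 0.17735858168734117
[[ 0.6261 -0.1397  0.035 ]
 [ 0.6287 -0.2509  0.035 ]
 [ 0.4513 -0.2515  0.035 ]
 [ 0.4491 -0.1419  0.035 ]]
block [191.  275.5] ((31.0, 28.0), 90.0) [[0.5306 0.2698 0.06  ]] sides 0.06293984904278789 0.06833079632191567
[[0.5641 0.303  0.06  ]
 [0.5657 0.2401 0.06  ]
 [0.4974 0.237  0.06  ]
 [0.4956 0.2995 0.06  ]]
long top [ 0.5725 -0.1995  0.13  ] scene [ 0.5728 -0.1989  0.13  ] tri (array([ 0.5725, -0.1992,  0.1298]), np.float64(0.0006301796510341111))
short top [ 0.4998 -0.1902  0.095 ] scene [ 0.5014 -0.1896  0.095 ] tri (array([ 0.4999, -0.19  ,  0.0937]), np.float64(0.0009019912838410055))
mouth top [0.53   0.2662 0.06  ] scene [0.5295 0.2683 0.06  ] tri (array([0.5303, 0.2668, 0.0609]), np.float64(0.0017741095735965163))
ball top [0.4832 0.1196 0.127 ] scene [0.4824 0.1219 0.127 ] tri (array([0.4835, 0.1204, 0.1282]), np.float64(0.0019209883551962199))
[[0.5806 0.3126 0.012 ]
 [0.5677 0.0653 0.012 ]
 [0.4688 0.0711 0.012 ]
 [0.4841 0.3167 0.012 ]] [0.5253 0.1914 0.012 ] [0.2476 0.099  0.246 ]
yaw -0.05701094514012661
```

```bash
cat >> h.py <<'E'
from scipy.spatial.transform import Rotation as R
def goal(pos,jaw,obs):
    """print shift/turn units to reach pos with tool down, jaw line along world angle jaw"""
    R0=R.from_quat(obs['tool_rot']);best=None
    for a in(jaw,jaw+np.pi):
        x=np.array([0,0,-1.]);z=np.array([np.cos(a),np.sin(a),0]);M=R.from_matrix(np.c_[x,np.cross(z,x),z])
        w=(R0.inv()*M).as_rotvec()
        if best is None or np.linalg.norm(w)<np.linalg.norm(best):best=w
    sh=R0.inv().apply(np.array(pos)-obs['eef_pos'])
    print("shift",np.round(sh/.25,4),"turn",np.round(best/.5,4),"mm",np.round(sh*1000,1))
E
python3 - <<'E'
from h import *
from workcell import bot
np.set_printoptions(precision=4,suppress=True)
o=bot.get_obs();print(R.from_quat(o['tool_rot']).as_matrix())
goal([.5725,-.1993,.20],np.arctan2(.9915,.13),o)
# finer block: ring and block top
t=C("top0.npz");s=C("scene0.npz")
for c,(x,y,w,h) in((t,(177,260,29,32)),(t,(376,238,50,80))):
    g=cv2.cvtColor(c.im,cv2.COLOR_RGB2GRAY)[y:y+h,x:x+w]
    th,m=cv2.threshold(g,0,255,cv2.THRESH_OTSU);
    cs,_=cv2.findContours(m,cv2.RETR_EXTERNAL,cv2.CHAIN_APPROX_NONE);k=max(cs,key=cv2.contourArea);r=cv2.minAreaRect(k)
    z=.06 if w==29 else .035
    ce=np.array(r[0])+[x,y];print(th,r,ce,c.plane(ce,z))
E
```

```text
[[-0.0005  0.9622  0.2723]
 [ 0.0018  0.2723 -0.9622]
 [-1.      0.     -0.0018]]
shift [ 0.1232  1.9864 -0.6068] turn [ 0.8124 -0.0036  0.0007] mm [  30.8  496.6 -151.7]
71.0 ((14.0, 15.5), (31.0, 28.0), 90.0) [191.  275.5] [[0.5306 0.2698 0.06  ]]
78.0 ((24.5, 39.5), (79.0, 49.0), 90.0) [400.5 277.5] [[ 0.5382 -0.1958  0.035 ]]
```

Emit:
{"fn": "apply_moves", "kwargs": {"targets": [0,0.12,-0.04,0.1,0,0,1,0,0.25,-0.08,0.2,0,0,1,0,0.37,-0.11,0.3,0,0,1,0,0.5,-0.15,0.4,0,0,1,0,0.62,-0.19,0.5,0,0,1,0,0.75,-0.23,0.6,0,0,1,0,0.87,-0.27,0.7,0,0,1,0,0.96,-0.3,0.81,0,0,1,0,0.99,-0.3,0.812,0,0,1,0,0.99,-0.3,0.812,0,0,1]}}

```text
clock: 0.93
eef_pos: [0.3552, -0.3406, 0.2308]
tool_rot: [-0.53, -0.468, 0.531, -0.467]
ft_force: [0.7, 0.2, -0.3]
grip_width: 0.0854
```

```bash
cat > g.py <<'E'
import sys;from h import *
from workcell import bot
np.set_printoptions(precision=4,suppress=True)
o=bot.get_obs();a=[float(v) for v in sys.argv[1:]]
print(o['clock'],o['eef_pos'],o['ft_force'],o['grip_width'])
if len(a)>3: goal(a[:3],a[3],o)
E
python3 g.py .5725 -.1993 .2 1.44
```

```text
0.9333 [ 0.3552 -0.3406  0.2308] [ 0.7013  0.1779 -0.3295] 0.08541687301969925
shift [ 0.123   0.7914 -0.6701] turn [ 0.0096 -0.0007  0.0011] mm [  30.7  197.9 -167.5]
```

Emit:
{"fn": "apply_moves", "kwargs": {"targets": [0,0.1,-0.085,0.01,0,0,1,0,0.2,-0.17,0.01,0,0,1,0,0.3,-0.255,0.01,0,0,1,0.02,0.4,-0.34,0.01,0,0,1,0.04,0.5,-0.425,0.01,0,0,1,0.06,0.6,-0.51,0.01,0,0,1,0.08,0.7,-0.595,0.01,0,0,1,0.1,0.77,-0.65,0.01,0,0,1,0.12,0.791,-0.67,0.01,0,0,1,0.123,0.7914,-0.67,0.01,0,0,1,0.123,0.7914,-0.67,0.01,0,0,1]}}

```text
clock: 1.85
eef_pos: [0.5704, -0.2022, 0.1996]
tool_rot: [-0.532, -0.466, 0.534, -0.464]
ft_force: [0.6, 0.2, -0.1]
grip_width: 0.0852
```

```bash
python3 g.py .5725 -.1993 .084 1.44
```

```text
1.85 [ 0.5704 -0.2022  0.1996] [ 0.5962  0.1634 -0.0587] 0.08520680018388968
shift [ 0.4624  0.0081 -0.0127] turn [-0.0101  0.0007  0.0054] mm [115.6   2.   -3.2]
```

Emit:
{"fn": "apply_moves", "kwargs": {"targets": [0,0,0,0,0,0,1,0,0,0,0,0,0,1]}}

```text
clock: 2.02
eef_pos: [0.5707, -0.2026, 0.2012]
tool_rot: [-0.533, -0.464, 0.533, -0.465]
ft_force: [0.4, 0.6, -0.0]
grip_width: 0.0854
```

```bash
python3 g.py .5725 -.1993 .084 1.44
```

```text
2.0167 [ 0.5707 -0.2026  0.2012] [ 0.3529  0.6273 -0.0294] 0.08542514725490985
shift [ 0.4687  0.0052 -0.0142] turn [-0.013   0.0009 -0.0005] mm [117.2   1.3  -3.6]
```

Emit:
{"fn": "apply_moves", "kwargs": {"targets": [0.05,0.005,-0.014,-0.01,0,0,1,0.12,0.005,-0.014,-0.01,0,0,1,0.19,0.005,-0.014,-0.01,0,0,1,0.26,0.005,-0.014,-0.01,0,0,1,0.33,0.005,-0.014,-0.01,0,0,1,0.4,0.005,-0.014,-0.01,0,0,1,0.45,0.005,-0.014,-0.01,0,0,1,0.469,0.005,-0.014,-0.01,0,0,1,0.469,0.005,-0.014,-0.01,0,0,1,0.469,0.005,-0.014,-0.01,0,0,1]}}

```text
clock: 2.85
eef_pos: [0.5735, -0.1985, 0.0842]
tool_rot: [0.532, 0.466, -0.532, 0.466]
ft_force: [-0.4, 0.4, 0.3]
grip_width: 0.0852
```

```bash
python3 g.py .5725 -.1993 .084 1.44;python3 - <<'E'
from workcell import bot
import cv2,numpy as np
ims=[]
for n in("scene","top"):
    im,d=bot.camera(n);x,y=(175,170) if n=="scene" else (355,225)
    c=im[y:y+110,x:x+90,::-1];ims.append(cv2.convertScaleAbs(cv2.resize(c,None,fx=4.4,fy=4.4,interpolation=2),alpha=1.6))
cv2.imwrite("pics/a1.png",np.hstack(ims))
E
```

```text
2.85 [ 0.5735 -0.1985  0.0842] [-0.4028  0.3769  0.2596] 0.08518268234584113
shift [ 0.0006 -0.0034  0.0035] turn [-0.0006  0.0006 -0.0017] mm [ 0.2 -0.9  0.9]
```

View pics/a1.png

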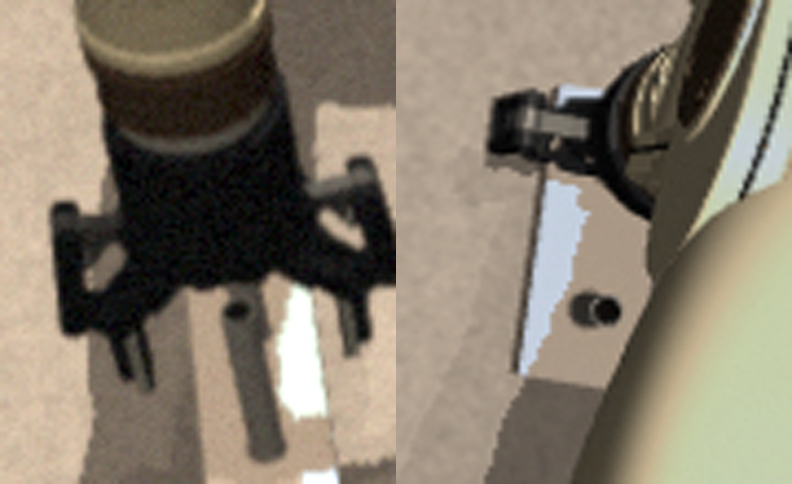

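The left pane (scene) shows the tube top at zoom (240,310), midway between the fingers at (135,350) and (352,325). I'm closing the gripper.

Emit:
{"fn": "apply_moves", "kwargs": {"targets": [0,0,0,0,0,0,0.5,0,0,0,0,0,0,0.3,0,0,0,0,0,0,0.1,0,0,0,0,0,0,0,0,0,0,0,0,0,0,0,0,0,0,0,0,0,0,0,0,0,0,0,0,0,0,0,0,0,0,0,0,0,0,0,0,0,0]}}

```text
clock: 3.7
eef_pos: [0.5736, -0.198, 0.0835]
tool_rot: [0.531, 0.466, -0.531, 0.467]
ft_force: [-0.6, -0.4, 2.1]
grip_width: 0.0147
```

```bash
python3 g.py .5725 -.1993 .084 1.44
```

```text
3.7 [ 0.5736 -0.198   0.0835] [-0.6268 -0.4308  2.1277] 0.014705550974585467
shift [-0.002  -0.0039  0.0059] turn [ 0.0012  0.0005 -0.0007] mm [-0.5 -1.   1.5]
```

Emit:
{"fn": "apply_moves", "kwargs": {"targets": [-0.03,0,0,0,0,0,0,-0.07,0,0,0,0,0,0,-0.12,0,0,0,0,0,0,-0.18,0,0,0,0,0,0,-0.24,0,0,0,0,0,0,-0.3,0,0,0,0,0,0,-0.36,0,0,0,0,0,0,-0.42,0,0,0,0,0,0,-0.47,0,0,0,0,0,0,-0.5,0,0,0,0,0,0,-0.5,0,0,0,0,0,0]}}

```text
clock: 4.62
eef_pos: [0.5745, -0.198, 0.2111]
tool_rot: [0.532, 0.465, -0.531, 0.468]
ft_force: [-0.1, 0.8, -0.6]
grip_width: 0.0145
```

```bash
python3 g.py .530 .2665 .185 1.51;python3 - <<'E'
from workcell import bot
import cv2,numpy as np
im,d=bot.camera("scene");cv2.imwrite("pics/b1.png",im[100:320,100:420,::-1].repeat(2,0).repeat(2,1))
print(bot.get_obs()['joint_pos'])
E
```

```text
4.6167 [ 0.5745 -0.198   0.2111] [-0.1212  0.776  -0.5652] 0.014528757806803563
shift [ 0.1017 -0.4181 -1.8194] turn [-0.1386  0.0013 -0.0083] mm [  25.4 -104.5 -454.8]
[-3.32107521e-01  4.63758492e-01  2.70225005e-01  1.37515813e+00
  2.45873194e-04  2.93961429e+00]
```

View pics/b1.png

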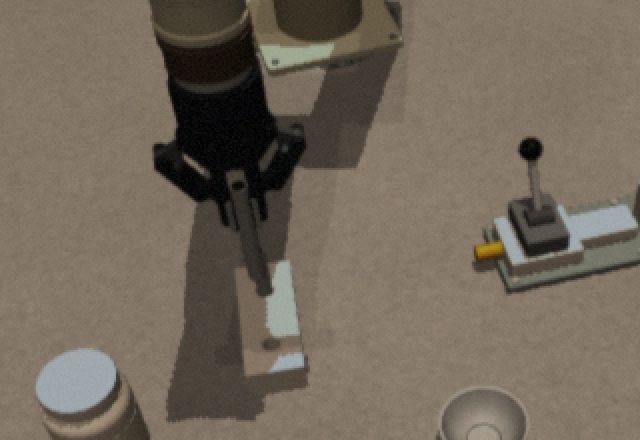

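```bash
python3 g.py .563 -.082 .211 1.86
```

```text
4.6667 [ 0.574  -0.1979  0.2096] [-0.3297 -1.1967 -1.1108] 0.014297113857478597
shift [-0.006  -0.1037 -0.4539] turn [-0.8387  0.0012 -0.0041] mm [  -1.5  -25.9 -113.5]
```

Emit:
{"fn": "apply_moves", "kwargs": {"targets": [0,-0.017,-0.076,-0.14,0,0,0,0,-0.035,-0.15,-0.28,0,0,0,0,-0.052,-0.227,-0.42,0,0,0,0,-0.07,-0.3,-0.56,0,0,0,0,-0.087,-0.38,-0.7,0,0,0,0,-0.104,-0.454,-0.84,0,0,0]}}

```text
clock: 5.17
eef_pos: [0.5615, -0.0807, 0.207]
tool_rot: [0.421, 0.569, -0.422, 0.567]
ft_force: [0.3, 0.6, -0.9]
grip_width: 0.0141
```

```bash
python3 g.py .552 .034 .211 2.27
```

```text
5.1667 [ 0.5615 -0.0807  0.207 ] [ 0.3462  0.626  -0.8631] 0.014128159124755645
shift [-0.0154  0.0964 -0.4503] turn [-0.8119 -0.0037  0.0038] mm [  -3.9   24.1 -112.6]
```

Emit:
{"fn": "apply_moves", "kwargs": {"targets": [-0.005,0.016,-0.076,-0.14,0,0,0,-0.01,0.032,-0.15,-0.28,0,0,0,-0.015,0.048,-0.227,-0.42,0,0,0,-0.015,0.064,-0.3,-0.56,0,0,0,-0.015,0.08,-0.38,-0.7,0,0,0,-0.015,0.096,-0.45,-0.81,0,0,0]}}

```text
clock: 5.67
eef_pos: [0.5522, 0.0339, 0.2109]
tool_rot: [0.298, 0.642, -0.299, 0.64]
ft_force: [1.1, -1.3, -1.2]
grip_width: 0.0137
```

```bash
python3 g.py .541 .15 .211 2.68
```

```text
5.6667 [0.5522 0.0339 0.2109] [ 1.0623 -1.3265 -1.1787] 0.013710444818259108
shift [-0.0003  0.2641 -0.3844] turn [-0.8217 -0.0044  0.0028] mm [ -0.1  66.  -96.1]
```

Run:
```python
from workcell import bot
import cv2,numpy as np
im,d=bot.camera("scene");cv2.imwrite("pics/b2.png",cv2.convertScaleAbs(cv2.resize(im[60:260,200:440,::-1],None,fx=3,fy=3,interpolation=2),alpha=1.6))
print(bot.get_obs()['grip_width'])
```

```text
0.01484220246098044
```

View pics/b2.png

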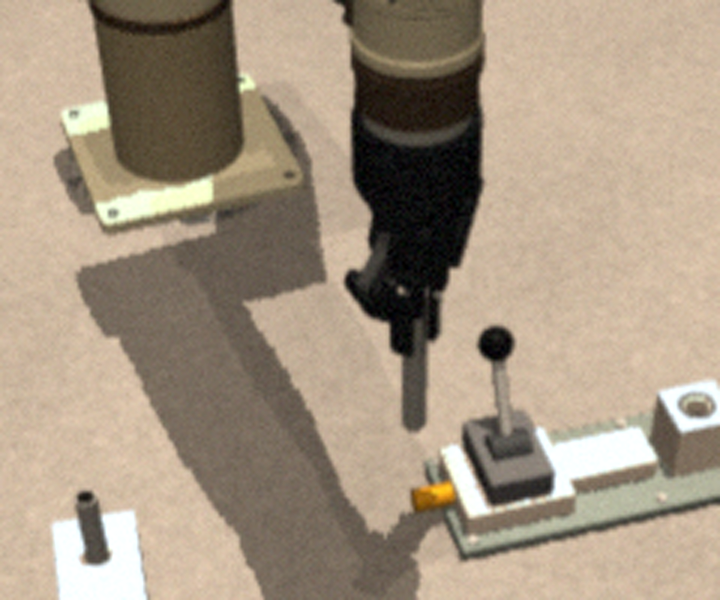

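The tube is firmly held, with its lower end at zoom (413,425), and the short tube is still in its well. The change in grip width was only noise, so I'm carrying on.

Emit:
{"fn": "apply_moves", "kwargs": {"targets": [0,0.044,-0.064,-0.14,0,0,0,0,0.088,-0.128,-0.28,0,0,0,0,0.132,-0.192,-0.42,0,0,0,0,0.176,-0.256,-0.56,0,0,0,0,0.22,-0.32,-0.7,0,0,0,0,0.264,-0.384,-0.82,0,0,0]}}

```text
clock: 6.22
eef_pos: [0.5417, 0.1494, 0.2109]
tool_rot: [0.162, 0.689, -0.163, 0.687]
ft_force: [0.7, -0.1, -1.0]
grip_width: 0.0143
```

```bash
python3 g.py .530 .2665 .206 3.085
```

```text
6.2167 [0.5417 0.1494 0.2109] [ 0.6753 -0.0562 -1.0286] 0.01433234759384449
shift [ 0.0194  0.3983 -0.2509] turn [-0.8128 -0.0043  0.0022] mm [  4.8  99.6 -62.7]
```

Emit:
{"fn": "apply_moves", "kwargs": {"targets": [0,0.066,-0.042,-0.14,0,0,0,0,0.133,-0.084,-0.28,0,0,0,0,0.2,-0.125,-0.42,0,0,0,0.01,0.266,-0.167,-0.56,0,0,0,0.01,0.333,-0.21,-0.7,0,0,0,0.02,0.398,-0.251,-0.81,0,0,0,0.02,0.398,-0.251,-0.81,0,0,0,0.02,0.398,-0.251,-0.81,0,0,0]}}

```text
clock: 6.88
eef_pos: [0.5303, 0.2662, 0.2056]
tool_rot: [0.021, 0.708, -0.022, 0.706]
ft_force: [-0.3, -1.1, -0.6]
grip_width: 0.0147
```

```bash
python3 g.py .530 .2665 .171 3.085
python3 - <<'E'
from workcell import bot
import cv2,numpy as np
for n in("scene","top"):
    im,d=bot.camera(n);p=bot.camera_params(n)
    np.savez(f"{n}1.npz",im=im,d=d,**{k:np.array(v) for k,v in p.items()})
    x,y=(380,110) if n=="scene" else (150,220)
    cv2.imwrite(f"pics/c_{n}.png",cv2.convertScaleAbs(cv2.resize(im[y:y+110,x:x+110,::-1],None,fx=5,fy=5,interpolation=2),alpha=1.8))
E
```

```text
6.8833 [0.5303 0.2662 0.2056] [-0.2879 -1.0963 -0.6042] 0.014694597206023036
shift [ 0.1385  0.0013 -0.0009] turn [-0.0068 -0.0046  0.0033] mm [34.6  0.3 -0.2]
```

View pics/c_scene.png

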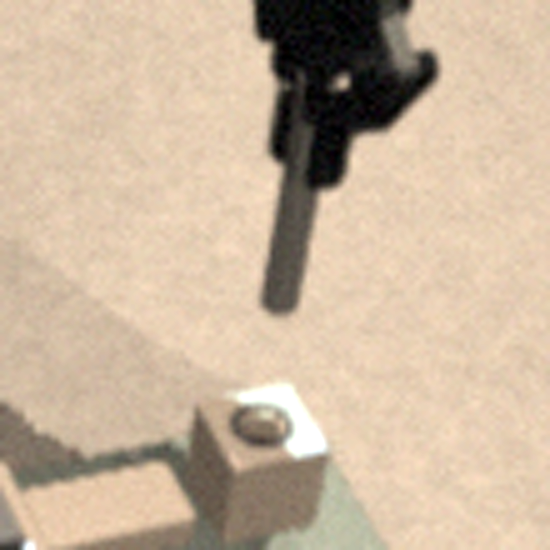

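View pics/c_top.png

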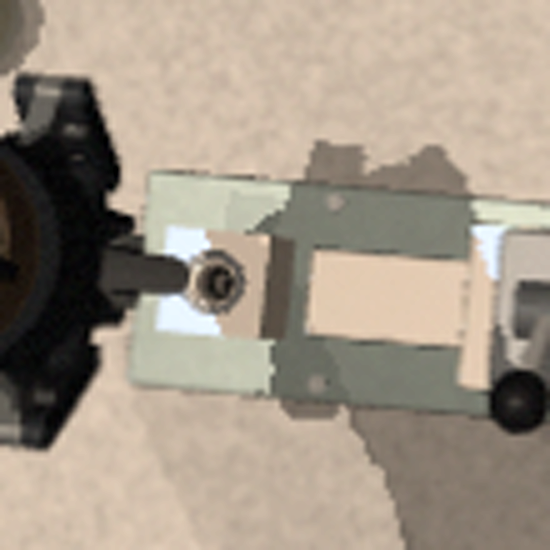

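```bash
cat >> h.py <<'E'
def proj(c,P):
    Ti=np.linalg.inv(c.T);P=np.atleast_2d(P)@Ti[:3,:3].T+Ti[:3,3]
    return cv2.projectPoints(P*[1,-1,-1],np.zeros(3),np.zeros(3),c.K,c.D)[0].reshape(-1,2)
E
python3 - <<'E'
from h import *
np.set_printoptions(precision=2,suppress=True)
for n,x,y in(("scene",380,110),("top",150,220)):
    c=C(n+"1.npz");P=[[.5303,.2662,z] for z in(.06,.132,.135,.15,.17,.19)]
    uv=proj(c,P);print(n,((uv-[x,y])+.5)*5-.5)
    g=cv2.cvtColor(c.im,cv2.COLOR_RGB2GRAY).astype(float)
    g=cv2.GaussianBlur(g,(0,0),.6)
    # perpendicular profiles: tube dark vs bg
    d=uv[5]-uv[1];d/=np.linalg.norm(d);nrm=np.array([-d[1],d[0]])
    for z in(.136,.140,.145,.150,.155,.16):
        p=proj(c,[.5303,.2662,z])[0];k=np.arange(-10,10.01,.1);q=(p+k[:,None]*nrm).astype(np.float32)
        v=cv2.remap(g.astype(np.float32),q[:,0],q[:,1],cv2.INTER_LINEAR).ravel()
        m=v<(v.min()+np.median(v[[*range(30),*range(-30,0)]]))/2
        # run containing near 0
        i=100
        if not m[i]: print(z,'none');continue
        a=i
        while a>0 and m[a-1]:a-=1
        b=i
        while b<200 and m[b+1 if b<200 else b]:
            b+=1
            if b==200:break
        print(z,"edges",k[a],k[b],"off px",(k[a]+k[b])/2)
    print("normal",nrm,"px per mm",np.linalg.norm(proj(c,[.5303,.2672,.15])-proj(c,[.5303,.2662,.15])),
     (proj(c,[.5403,.2662,.15])-proj(c,[.5303,.2662,.15]))/10@nrm,(proj(c,[.5303,.2762,.15])-proj(c,[.5303,.2662,.15]))/10@nrm)
E
```

```text
scene [[257.61 427.22]
 [279.3  306.45]
 [280.24 301.18]
 [285.03 274.52]
 [291.55 238.17]
 [298.24 200.87]]
0.136 edges -4.000000000000021 3.3999999999999524 off px -0.30000000000003446
0.14 edges -4.000000000000021 3.3999999999999524 off px -0.30000000000003446
0.145 edges -4.000000000000021 3.2999999999999527 off px -0.3500000000000343
0.15 edges -4.100000000000021 3.3999999999999524 off px -0.3500000000000343
0.155 edges -4.100000000000021 3.499999999999952 off px -0.30000000000003446
0.16 edges -4.000000000000021 3.499999999999952 off px -0.25000000000003464
normal [0.98 0.18] px per mm 0.433995249600127 [0.26] [0.39]
top [[214.96 280.4 ]
 [167.46 275.13]
 [165.33 274.89]
 [154.48 273.69]
 [139.48 272.02]
 [123.84 270.28]]
0.136 edges -3.9000000000000217 3.8999999999999506 off px -3.552713678800501e-14
0.14 edges -3.9000000000000217 3.8999999999999506 off px -3.552713678800501e-14
0.145 edges -3.9000000000000217 3.8999999999999506 off px -3.552713678800501e-14
0.15 edges -3.9000000000000217 3.8999999999999506 off px -3.552713678800501e-14
0.155 edges -3.9000000000000217 3.8999999999999506 off px -3.552713678800501e-14
0.16 edges -4.100000000000021 3.9999999999999503 off px -0.05000000000003535
normal [ 0.11 -0.99] px per mm 0.48670404478322504 [0.49] [-0.04]
```

Emit:
{"fn": "apply_moves", "kwargs": {"targets": [0.04,0,0,-0.007,0,0,0,0.08,-0.002,0,-0.007,0,0,0,0.12,-0.004,0,-0.007,0,0,0,0.16,-0.004,0,-0.007,0,0,0,0.2,-0.004,0,-0.007,0,0,0,0.23,-0.004,0,-0.007,0,0,0,0.255,-0.004,0,-0.007,0,0,0,0.255,-0.004,0,-0.007,0,0,0,0.255,-0.004,0,-0.007,0,0,0]}}

```text
clock: 7.73
eef_pos: [0.531, 0.2648, 0.1429]
tool_rot: [0.02, 0.707, -0.02, 0.707]
ft_force: [-0.0, 0.4, 0.0]
grip_width: 0.0144
```

```bash
python3 g.py .530 .2665 .1395 3.085
python3 - <<'E'
from workcell import bot
import cv2,numpy as np
o=[]
for n in("scene","top"):
    im,d=bot.camera(n);p=bot.camera_params(n)
    np.savez(f"{n}2.npz",im=im,d=d,**{k:np.array(v) for k,v in p.items()})
    x,y=(410,160) if n=="scene" else (170,250)
    o.append(cv2.convertScaleAbs(cv2.resize(im[y:y+50,x:x+50,::-1],None,fx=8,fy=8,interpolation=2),alpha=1.8))
cv2.imwrite(f"pics/d1.png",np.hstack(o))
E
```

```text
7.7333 [0.531  0.2648 0.1429] [-0.0086  0.4108  0.008 ] 0.01442998121180753
shift [ 0.0134  0.0066 -0.0043] turn [-0.0017 -0.0014  0.0008] mm [ 3.4  1.7 -1.1]
```

View pics/d1.png

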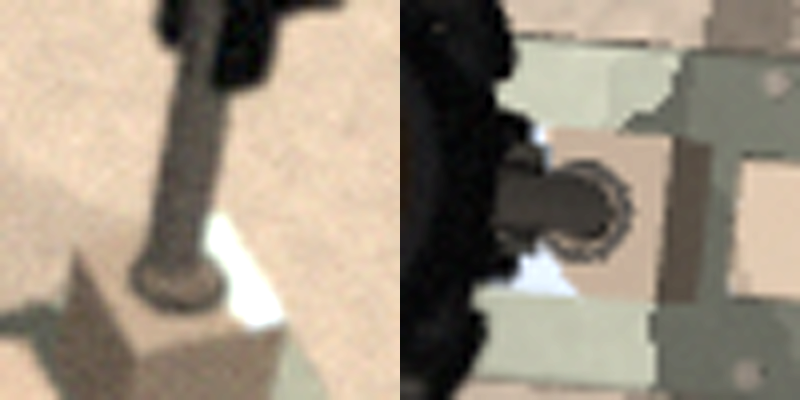

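Both views agree: the tube axis (scene crop, ~(171,275) at ring height) lies left of the ring centre (177,278). In the top crop the tip (~589,208) is right of and above the ring centre (581,211). The correction is +2.1 mm in y and −0.9 mm in x.

Emit:
{"fn": "apply_moves", "kwargs": {"targets": [0,0.004,-0.0018,0,0,0,0,0,0.0085,-0.0035,0,0,0,0,0,0.0085,-0.0035,0,0,0,0,0,0.0085,-0.0035,0,0,0,0]}}

```text
clock: 8.17
eef_pos: [0.5305, 0.2672, 0.1437]
tool_rot: [0.02, 0.707, -0.02, 0.707]
ft_force: [1.0, 0.5, -0.1]
grip_width: 0.0144
```

```bash
python3 g.py .530 .2665 .1395 3.085
cat > pic.py <<'E'
import sys;from workcell import bot
import cv2,numpy as np
o=[]
for n in("scene","top"):
    im,d=bot.camera(n);p=bot.camera_params(n)
    np.savez(f"{n}2.npz",im=im,d=d,**{k:np.array(v) for k,v in p.items()})
    x,y=(410,160) if n=="scene" else (170,250)
    o.append(cv2.convertScaleAbs(cv2.resize(im[y:y+50,x:x+50,::-1],None,fx=8,fy=8,interpolation=2),alpha=1.8))
cv2.imwrite(f"pics/{sys.argv[1]}.png",np.hstack(o))
E
python3 pic.py d2
```

```text
8.1667 [0.5305 0.2672 0.1437] [ 0.9964  0.5376 -0.1341] 0.014416331198318049
shift [ 0.0167 -0.003  -0.0019] turn [-0.0013  0.0012 -0.0007] mm [ 4.2 -0.7 -0.5]
```

View pics/d2.png

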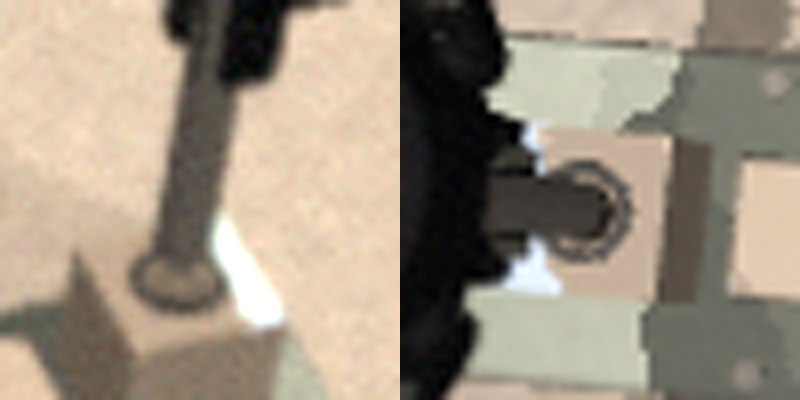

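Emit:
{"fn": "apply_moves", "kwargs": {"targets": [0,-0.0012,-0.002,0,0,0,0,0.012,-0.0012,-0.002,0,0,0,0,0.024,-0.0012,-0.002,0,0,0,0,0.036,-0.0012,-0.002,0,0,0,0,0.044,-0.0012,-0.002,0,0,0,0,0.052,-0.0012,-0.002,0,0,0,0]}}

```text
clock: 8.77
eef_pos: [0.5301, 0.2674, 0.1306]
tool_rot: [0.021, 0.707, -0.02, 0.707]
ft_force: [-0.9, 1.6, 4.4]
grip_width: 0.0144
```

```bash
python3 pic.py d3; python3 g.py
```

```text
8.8667 [0.5301 0.2675 0.1305] [-0.6862  2.1457  0.3592] 0.014281828396118476
```

View pics/d3.png

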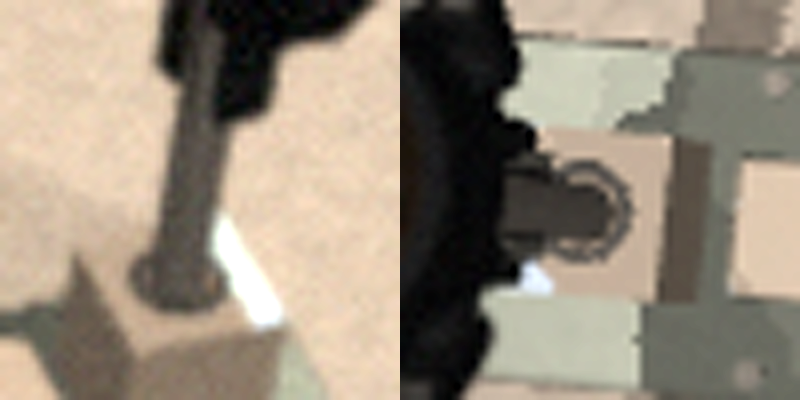

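Emit:
{"fn": "apply_moves", "kwargs": {"targets": [0.004,0.001,0,0,0,0,0,0.008,0.001,0,0,0,0,0,0.012,0.001,0,0,0,0,0,0.016,0.001,0,0,0,0,0]}}

```text
clock: 9.2
eef_pos: [0.53, 0.2677, 0.1265]
tool_rot: [0.021, 0.707, -0.02, 0.707]
ft_force: [0.1, 3.5, 1.7]
grip_width: 0.0146
```

```bash
python3 g.py
```

```text
9.2 [0.53   0.2677 0.1265] [0.0838 3.4701 1.6989] 0.014642211080382567
```

Emit:
{"fn": "apply_moves", "kwargs": {"targets": [0,0.0015,0,0,0,0,0,0,0.003,0,0,0,0,0,0,0.003,0,0,0,0,0]}}

```text
clock: 9.45
eef_pos: [0.53, 0.2678, 0.1262]
tool_rot: [0.02, 0.707, -0.02, 0.707]
ft_force: [0.1, 2.0, -0.2]
grip_width: 0.0143
```

Emit:
{"fn": "apply_moves", "kwargs": {"targets": [0.004,0.002,0,0,0,0,0,0.008,0.002,0,0,0,0,0,0.012,0.002,0,0,0,0,0,0.016,0.002,0,0,0,0,0]}}

```text
clock: 9.78
eef_pos: [0.53, 0.2681, 0.1221]
tool_rot: [0.02, 0.707, -0.02, 0.707]
ft_force: [-0.4, 3.0, 0.9]
grip_width: 0.0147
```

Emit:
{"fn": "apply_moves", "kwargs": {"targets": [0.004,0.002,0,0,0,0,0,0.008,0.002,0,0,0,0,0,0.012,0.002,0,0,0,0,0]}}

```text
clock: 10.03
eef_pos: [0.5302, 0.2686, 0.1202]
tool_rot: [0.02, 0.707, -0.02, 0.707]
ft_force: [-3.0, 1.5, 9.1]
grip_width: 0.0146
```

Emit:
{"fn": "apply_moves", "kwargs": {"targets": [0.004,0,0,0,0,0,0,0.008,0,0,0,0,0,0,0.012,0,0,0,0,0,0]}}

```text
clock: 10.28
eef_pos: [0.5301, 0.2686, 0.1179]
tool_rot: [0.02, 0.706, -0.02, 0.707]
ft_force: [-2.3, -0.1, 8.4]
grip_width: 0.0144
```

Emit:
{"fn": "apply_moves", "kwargs": {"targets": [0.003,0,0,0,0,0,0,0.006,0,0,0,0,0,0]}}

```text
clock: 10.45
eef_pos: [0.5301, 0.2685, 0.1164]
tool_rot: [0.02, 0.706, -0.02, 0.707]
ft_force: [-2.4, 1.0, 9.4]
grip_width: 0.0146
```

Emit:
{"fn": "apply_moves", "kwargs": {"targets": [0.002,0,0,0,0,0,0,0.004,0,0,0,0,0,0]}}

```text
clock: 10.62
eef_pos: [0.5301, 0.2686, 0.1155]
tool_rot: [0.02, 0.706, -0.02, 0.707]
ft_force: [-1.8, 0.6, 8.5]
grip_width: 0.0147
```

Emit:
{"fn": "apply_moves", "kwargs": {"targets": [0.002,0,0,0,0,0,0,0.004,0,0,0,0,0,0]}}

```text
clock: 10.78
eef_pos: [0.5302, 0.2686, 0.1145]
tool_rot: [0.02, 0.706, -0.02, 0.707]
ft_force: [-2.3, 1.4, 8.4]
grip_width: 0.0145
```

Emit:
{"fn": "apply_moves", "kwargs": {"targets": [0.002,0,0,0,0,0,0,0.004,0,0,0,0,0,0]}}

```text
clock: 10.95
eef_pos: [0.5301, 0.2685, 0.1135]
tool_rot: [0.02, 0.706, -0.02, 0.707]
ft_force: [-2.4, 0.7, 9.4]
grip_width: 0.0149
```

Emit:
{"fn": "apply_moves", "kwargs": {"targets": [0.002,0,0,0,0,0,0,0.004,0,0,0,0,0,0]}}

```text
clock: 11.12
eef_pos: [0.5301, 0.2685, 0.1125]
tool_rot: [0.02, 0.706, -0.02, 0.707]
ft_force: [-2.3, 0.8, 9.1]
grip_width: 0.0148
```

Emit:
{"fn": "apply_moves", "kwargs": {"targets": [0.002,0,0,0,0,0,0,0.004,0,0,0,0,0,0]}}

```text
clock: 11.28
eef_pos: [0.5302, 0.2685, 0.1115]
tool_rot: [0.02, 0.706, -0.02, 0.707]
ft_force: [-2.2, 0.9, 8.2]
grip_width: 0.0148
```

Emit:
{"fn": "apply_moves", "kwargs": {"targets": [0.002,0,0,0,0,0,0,0.004,0,0,0,0,0,0]}}

```text
clock: 11.45
eef_pos: [0.5302, 0.2686, 0.1105]
tool_rot: [0.02, 0.706, -0.02, 0.707]
ft_force: [-2.4, 0.5, 9.2]
grip_width: 0.0147
```

Emit:
{"fn": "apply_moves", "kwargs": {"targets": [0.002,0,0,0,0,0,0,0.004,0,0,0,0,0,0]}}

```text
clock: 11.62
eef_pos: [0.5301, 0.2686, 0.1095]
tool_rot: [0.02, 0.706, -0.02, 0.707]
ft_force: [-3.2, 0.8, 10.2]
grip_width: 0.0146
```

Emit:
{"fn": "apply_moves", "kwargs": {"targets": [0.002,0,0,0,0,0,0,0.004,0,0,0,0,0,0]}}

```text
clock: 11.78
eef_pos: [0.5302, 0.2685, 0.1085]
tool_rot: [0.02, 0.706, -0.02, 0.707]
ft_force: [-2.6, 0.5, 9.3]
grip_width: 0.0147
```

Emit:
{"fn": "apply_moves", "kwargs": {"targets": [0.002,0,0,0,0,0,0,0.004,0,0,0,0,0,0]}}

```text
clock: 11.95
eef_pos: [0.5302, 0.2686, 0.1075]
tool_rot: [0.02, 0.706, -0.02, 0.707]
ft_force: [-2.7, 0.1, 9.0]
grip_width: 0.0147
```

Emit:
{"fn": "apply_moves", "kwargs": {"targets": [0.002,0,0,0,0,0,0,0.004,0,0,0,0,0,0]}}

```text
clock: 12.12
eef_pos: [0.5302, 0.2686, 0.1065]
tool_rot: [0.02, 0.706, -0.02, 0.707]
ft_force: [-1.8, 0.9, 9.6]
grip_width: 0.0146
```

Emit:
{"fn": "apply_moves", "kwargs": {"targets": [0.002,0,0,0,0,0,0,0.004,0,0,0,0,0,0]}}

```text
clock: 12.28
eef_pos: [0.5302, 0.2686, 0.1055]
tool_rot: [0.02, 0.706, -0.02, 0.707]
ft_force: [-2.8, 0.1, 9.0]
grip_width: 0.0145
```

Emit:
{"fn": "apply_moves", "kwargs": {"targets": [0.002,0,0,0,0,0,0,0.004,0,0,0,0,0,0]}}

```text
clock: 12.45
eef_pos: [0.5303, 0.2687, 0.105]
tool_rot: [0.021, 0.706, -0.02, 0.707]
ft_force: [-3.1, 0.8, 15.1]
grip_width: 0.0142
```

Emit:
{"fn": "apply_moves", "kwargs": {"targets": [0.001,0,0,0,0,0,0,0.001,0,0,0,0,0,0]}}

```text
clock: 12.62
eef_pos: [0.5303, 0.2686, 0.105]
tool_rot: [0.021, 0.706, -0.02, 0.707]
ft_force: [-3.4, 0.0, 12.6]
grip_width: 0.0145
```

Emit:
{"fn": "apply_moves", "kwargs": {"targets": [0.0015,0,0,0,0,0,0,0.0015,0,0,0,0,0,0]}}

```text
clock: 12.78
eef_pos: [0.5303, 0.2687, 0.105]
tool_rot: [0.021, 0.706, -0.02, 0.708]
ft_force: [-4.4, 1.1, 14.0]
grip_width: 0.0145
```

Emit:
{"fn": "apply_moves", "kwargs": {"targets": [0.0015,0,0,0,0,0,0,0.003,0,0,0,0,0,0]}}

```text
clock: 12.95
eef_pos: [0.5305, 0.2688, 0.1049]
tool_rot: [0.021, 0.706, -0.02, 0.708]
ft_force: [-4.3, 0.1, 19.6]
grip_width: 0.0146
```

Emit:
{"fn": "apply_moves", "kwargs": {"targets": [-0.004,0,0,0,0,0,0,-0.007,0,0,0,0,0,0,-0.007,0,0,0,0,0,0.2,-0.007,0,0,0,0,0,0.6,-0.007,0,0,0,0,0,1,-0.007,0,0,0,0,0,1,-0.007,0,0,0,0,0,1,-0.007,0,0,0,0,0,1,-0.007,0,0,0,0,0,1,-0.007,0,0,0,0,0,1]}}

```text
clock: 13.78
eef_pos: [0.53, 0.2687, 0.103]
tool_rot: [0.02, 0.707, -0.02, 0.707]
ft_force: [-0.0, -0.1, 0.0]
grip_width: 0.0853
```

Emit:
{"fn": "apply_moves", "kwargs": {"targets": [-0.05,0,0,0,0,0,1,-0.12,0,0,0,0,0,1,-0.2,0,0,0,0,0,1,-0.28,0,0,0,0,0,1,-0.36,0,0,0,0,0,1,-0.42,0,0,0,0,0,1,-0.45,0,0,0,0,0,1,-0.45,0,0,0,0,0,1]}}

```text
clock: 14.45
eef_pos: [0.5311, 0.2693, 0.2179]
tool_rot: [0.021, 0.705, -0.02, 0.708]
ft_force: [-0.1, -0.3, -0.4]
grip_width: 0.0853
```

```bash
python3 g.py .445 .117 .2 3.085
python3 - <<'E'
from workcell import bot
import cv2,numpy as np
for n in("scene","top"):
    im,d=bot.camera(n);p=bot.camera_params(n)
    np.savez(f"{n}3.npz",im=im,d=d,**{k:np.array(v) for k,v in p.items()})
im=np.load("scene3.npz")['im'];cv2.imwrite("pics/e1.png",cv2.convertScaleAbs(cv2.resize(im[80:260,320:500,::-1],None,fx=3.3,fy=3.3,interpolation=2),alpha=1.6))
E
```

```text
14.45 [0.5311 0.2693 0.2179] [-0.096  -0.3446 -0.4032] 0.08525120254823897
shift [ 0.069 -0.628 -0.309] turn [-0.0018  0.0074 -0.0041] mm [  17.2 -157.   -77.2]
```

View pics/e1.png

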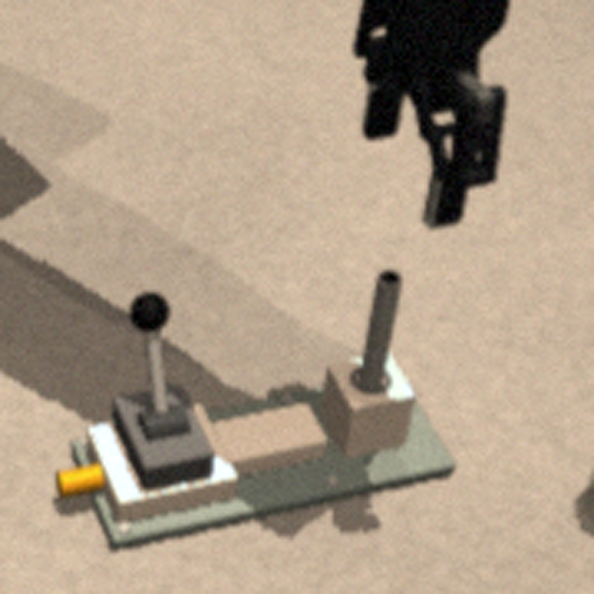

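The tube stands upright in the collet, its top at zoom (388,278), and it is free of the gripper. Next is the lever, whose ball is at zoom (150,312).

Emit:
{"fn": "apply_moves", "kwargs": {"targets": [0,-0.06,-0.03,0,0,0,1,0,-0.14,-0.08,0,0,0,1,0,-0.23,-0.13,0,0,0,1,0,-0.33,-0.18,0,0,0,0.8,0,-0.43,-0.24,0,0,0,0.5,0,-0.52,-0.3,0,0,0,0.2,0,-0.58,-0.34,0,0,0,0,0,-0.6,-0.35,0,0,0,0,0,-0.6,-0.35,0,0,0,0,0,-0.6,-0.35,0,0,0,0,0,-0.6,-0.35,0,0,0,0,0,-0.6,-0.35,0,0,0,0]}}

```text
clock: 15.55
eef_pos: [0.4346, 0.1248, 0.2153]
tool_rot: [0.02, 0.707, -0.02, 0.707]
ft_force: [-0.2, -0.6, 0.0]
grip_width: 0.0001
```

```bash
python3 g.py .443 .1195 .117 3.085
```

```text
15.55 [0.4346 0.1248 0.2153] [-0.1899 -0.5689  0.0371] 5.472705653124922e-05
shift [ 0.3932 -0.0191  0.0348] turn [ 0.0001 -0.0005 -0.0002] mm [98.3 -4.8  8.7]
```

Emit:
{"fn": "apply_moves", "kwargs": {"targets": [0.05,-0.01,0.01,0,0,0,0,0.12,-0.02,0.02,0,0,0,0,0.19,-0.02,0.02,0,0,0,0,0.26,-0.02,0.02,0,0,0,0,0.33,-0.02,0.02,0,0,0,0,0.38,-0.02,0.02,0,0,0,0,0.39,-0.02,0.02,0,0,0,0,0.39,-0.02,0.02,0,0,0,0]}}

```text
clock: 16.22
eef_pos: [0.4382, 0.119, 0.1171]
tool_rot: [0.02, 0.708, -0.02, 0.706]
ft_force: [0.6, 0.2, -0.5]
grip_width: -0.0005
```

```bash
python3 g.py .443 .1195 .117 3.085
python3 - <<'E'
from workcell import bot
import cv2,numpy as np
im,d=bot.camera("scene");cv2.imwrite("pics/f1.png",cv2.convertScaleAbs(cv2.resize(im[100:250,320:470,::-1],None,fx=3.6,fy=3.6,interpolation=2),alpha=1.6))
E
```

```text
16.2167 [0.4382 0.119  0.1171] [ 0.6175  0.1516 -0.4572] -0.00046153586298012167
shift [0.0005 0.003  0.019 ] turn [-0.0001 -0.0049  0.0015] mm [0.1 0.7 4.7]
```

View pics/f1.png

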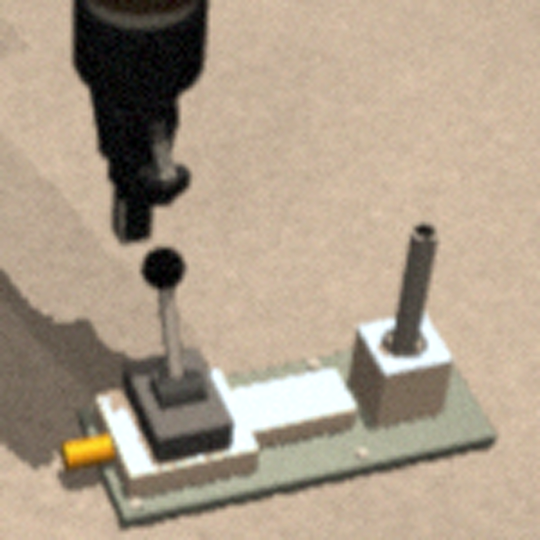

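Emit:
{"fn": "apply_moves", "kwargs": {"targets": [0,0,0.03,0,0,0,0,0,0,0.06,0,0,0,0,0,0,0.09,0,0,0,0,0,0,0.12,0,0,0,0,0,0,0.15,0,0,0,0,0,0,0.18,0,0,0,0,0,0,0.21,0,0,0,0,0,0,0.24,0,0,0,0,0,0,0.26,0,0,0,0,0,0,0.28,0,0,0,0,0,0,0.3,0,0,0,0,0,0,0.3,0,0,0,0]}}

```text
clock: 17.27
eef_pos: [0.5146, 0.1143, 0.118]
tool_rot: [0.02, 0.707, -0.02, 0.707]
ft_force: [0.4, -0.1, -0.1]
grip_width: -0.0001
```

Run:
```python
from workcell import bot
import cv2,numpy as np
im,d=bot.camera("scene");cv2.imwrite("pics/f2.png",cv2.convertScaleAbs(cv2.resize(im[100:250,320:470,::-1],None,fx=3.6,fy=3.6,interpolation=2),alpha=1.6))
```

```text
(no output)
```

View pics/f2.png

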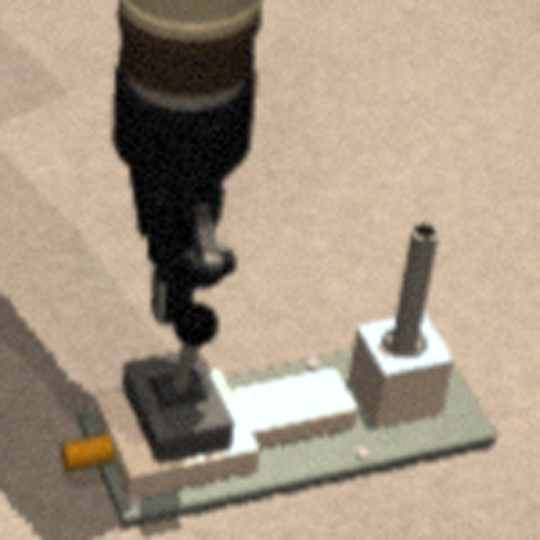

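The lever has passed upright, with the ball at zoom (195,325). I'm pushing on to the stop.

Emit:
{"fn": "apply_moves", "kwargs": {"targets": [0,0,0.015,0,0,0,0,0,0,0.03,0,0,0,0,0,0,0.04,0,0,0,0,0,0,0.04,0,0,0,0]}}

```text
clock: 17.65
eef_pos: [0.5241, 0.1138, 0.1182]
tool_rot: [0.02, 0.707, -0.02, 0.707]
ft_force: [-0.8, -0.7, -0.5]
grip_width: 0.0001
```

Emit:
{"fn": "apply_moves", "kwargs": {"targets": [0,0,0.01,0,0,0,0,0,0,0.02,0,0,0,0,0,0,0.02,0,0,0,0]}}

```text
clock: 17.9
eef_pos: [0.529, 0.1135, 0.1182]
tool_rot: [0.02, 0.707, -0.02, 0.707]
ft_force: [0.1, -0.4, -0.3]
grip_width: -0.0001
```

Emit:
{"fn": "apply_moves", "kwargs": {"targets": [0,0,0.008,0,0,0,0,0,0,0.012,0,0,0,0,0,0,0.012,0,0,0,0]}}

```text
clock: 18.15
eef_pos: [0.5318, 0.1134, 0.1182]
tool_rot: [0.02, 0.707, -0.02, 0.707]
ft_force: [-1.1, -0.4, -1.3]
grip_width: 0.0005
```

Emit:
{"fn": "apply_moves", "kwargs": {"targets": [0,0,0.008,0,0,0,0,0,0,0.012,0,0,0,0,0,0,0.012,0,0,0,0]}}

```text
clock: 18.4
eef_pos: [0.5335, 0.1132, 0.118]
tool_rot: [0.02, 0.708, -0.02, 0.706]
ft_force: [-4.6, 0.6, 2.3]
grip_width: 0.0
```

Emit:
{"fn": "apply_moves", "kwargs": {"targets": [0,0,0.006,0,0,0,0,0,0,0.006,0,0,0,0]}}

```text
clock: 18.57
eef_pos: [0.5338, 0.1132, 0.1179]
tool_rot: [0.02, 0.708, -0.02, 0.705]
ft_force: [-8.2, 0.2, 4.5]
grip_width: 0.0002
```

The force climbs with no further motion, so the lever is at its end stop. That agrees with the predicted x = 0.533. I'm backing off and checking.

Emit:
{"fn": "apply_moves", "kwargs": {"targets": [0,0,-0.04,0,0,0,0,0,0,-0.1,0,0,0,0,0,0,-0.18,0,0,0,0,-0.06,0,-0.27,0,0,0,0,-0.15,0,-0.36,0,0,0,0,-0.25,0,-0.45,0,0,0,0,-0.35,0,-0.5,0,0,0,0,-0.42,0,-0.55,0,0,0,0,-0.42,0,-0.6,0,0,0,0,-0.42,0,-0.6,0,0,0,0]}}

```text
clock: 19.4
eef_pos: [0.3863, 0.1221, 0.2251]
tool_rot: [0.021, 0.705, -0.02, 0.708]
ft_force: [0.2, -0.1, -0.3]
grip_width: 0.0004
```

```bash
python3 g.py
python3 - <<'E'
from h import *
from workcell import bot
np.set_printoptions(precision=4,suppress=True)
for n in("scene","top"):
    im,d=bot.camera(n);p=bot.camera_params(n)
    np.savez(f"{n}4.npz",im=im,d=d,**{k:np.array(v) for k,v in p.items()});cv2.imwrite(f"pics/h_{n}.png",im[:,:,::-1])
s=C("scene4.npz");t=C("top4.npz")
cv2.imwrite("pics/h1.png",np.hstack([cv2.convertScaleAbs(cv2.resize(a[:,:,::-1],None,fx=f,fy=f,interpolation=2),alpha=1.7) for a,f in((s.im[120:250,325:465],2.8),(t.im[220:350,160:300],2.8))]))
print("tubetop px expected",proj(s,[.530,.267,.1514]),proj(t,[.530,.267,.1514]))
print("ball exp open",proj(s,[.559,.1147,.127]),proj(t,[.559,.1147,.127]))
E
```

```text
19.4 [0.3863 0.1221 0.2251] [ 0.1595 -0.1207 -0.2645] 0.00039682927551285853
tubetop px expected [[436.9682 163.8302]] [[179.8924 274.4527]]
ball exp open [[375.7391 198.0227]] [[257.0924 262.6719]]
```

View pics/h1.png

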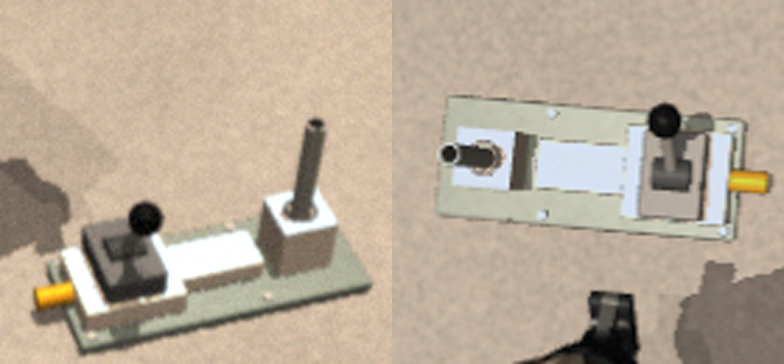

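View pics/h_scene.png

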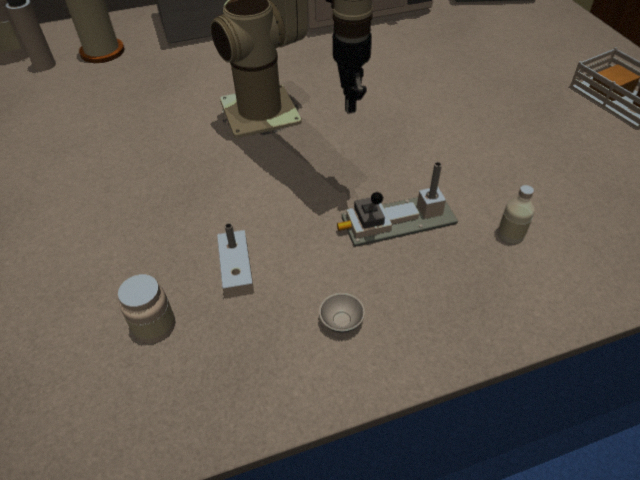

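In the final views the ball is at scene (377,197) and top (257,263), against (376,198) and (257,263) expected when fully open. The tube top is at scene (438,164), against (437,164) expected for a seated tube. The short tube and the other things haven't moved. I'm handing the job in.

```bash
python3 -c "
from workcell import bot
print(bot.job_done())"
```

```text
the job is handed in; nothing more can be done
None
```

The long tube is in the collet, resting on the pin, and the feed lever is fully open. I handed the job in at about 19.5 s.

- **Tube:** I took it from the well farther from the robot and corrected its position over the collet by about 2 mm from two camera views. The seal dragged at about 9 N. The tube stopped about 28–29 mm down, where the force climbed to 19.6 N with no more movement, so about 10 N was on the pin. I eased off the push before letting go.
- **Lever:** I pushed it over with the closed fingers until it reached its end stop, where the force rose to about 8 N with no more movement. Then I backed off.
- **Last checks:** The ball and the tube top are within about 1.5 pixels of where they should be. The short tube is still in the rack, the dish, tub and soap haven't moved, and the arm touches nothing.
- **Disagreements:** The two cameras differed by about 2 mm on where the mouth is, within their calibration. There was a sideways force of up to 3.5 N as the tube entered the bore; I trimmed it by moving about 1–2 mm in y. During the seal and pin push the sideways force was 2–4 N in x, and I left that alone.

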